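Clear the panel and gauge its coating

ROBOT

A 7-joint arm with a two-finger parallel gripper is mounted at the origin on the work surface. World frame = base frame: x ahead of the robot, y to its left, z up, the work surface at z = 0. Lengths are in m, angles in rad, forces in N, time in s.
With the tool pointing down it reaches from about 0.425 to 0.875 m from the base axis. Payload 4.7 kg.
Tool frame: the origin (TCP) lies midway between the tips of the shut fingers; the grasp point (between the pads) lies 19 mm behind it; z points along the fingers, y is the direction in which the jaws open and shut (so a half turn about z gives the same grasp; the last joint's range is limited). The gripper opens to 87 mm and grips with 3 to 60 N. Pads are 19 mm wide; open, the fingers measure 117 mm over their backs; the gripper's body (75 mm by 190 mm) begins 51 mm behind the grasp point.
Start: joints at [-1.261, 0.321, -0.07, 1.45, 0.023, 1.371, -0.057], TCP at [0.19, 0.622, 0.199] pointing down, gripper open.
Joint ranges: [-2.86, 2.86], [-0.3, 2.09], [-1.38, 1.24], [0.06, 2.45], [-1.56, 4.7], [0.09, 2.05], [-2.69, 2.69]. Speed limits (rad/s): [2.57, 2.57, 3.14, 3.14, 3.14, 3.14, 3.14].

INTERFACE

Orientations are given as a rotation vector (axis times angle).
In Python, from bench import ctrl, optics gives the robot as it stands. The module is installed in compiled form; this text tells all that it offers.
- The arm moves only by the tool step_arm, never from a script. Its argument "deltas" is a list of rows, each a list of 7 numbers: the turn, a rotation vector about the tool's x, y, z in degrees, then the shift along the tool's x, y, z in mm, then the finger opening in mm, from 0 to 87. A call has exactly 8 rows; each row is the pose to reach, as a shift and turn from the pose commanded when the call began, along the tool's axes at that moment; what a row does not reach only later rows make up. A row lasts 1/8 s, in which the tool goes at most 62.5 mm and 10.7 degrees, less where a joint would pass 70% of its speed; a pose out of reach is approached as far as the arm can. A call with a gripper value outside its range is refused whole. The fingers move at their own pace and stop on an object; "newtons" is the grip in N (left out, the last holds). Time passes only in rows, so rows that repeat a pose let the fingers close, or fill a call up. It gives the time, the measured TCP pose, the force and the opening at its end, in the units of the state.
- ctrl.get_state(): the state, without advancing time (a new reading comes with each control period).
- optics.get_image(name): name is "scene" or "top" or "wrist"; returns the picture (480x640x3 uint8, red, green, blue); there is no depth.
- optics.get_calibration(name): a dict with "K" (3x3 intrinsics, pixels), "R" (3x3) and "t" (3): a world point X has camera coordinates R X + t. Camera axes: x right, y down, z forward; pixel columns grow to the right and rows downward; lengths in m; the calibration is good to about 2 mm. A picture is of the moment at which its call begins: read the wrist's pose just before it. get_calibration takes no time and is no camera call; for the wrist camera it gives the pose at the moment of the call.
- ctrl.close_job(): hands the job in, once; it reports no verdict.
The state is a dict: "time": time; "joint_positions": joint angles; "qd": joint speeds; "joint_torque": joint torques, N m; "position": TCP position; "tool_rot": TCP orientation; "ft_force": force on the tool from outside, world axes, zero at the start; "torque": the same for the moment, N m; "grip_width": opening from 0.0 (shut) to 1.0 (fully open).
Only numpy, scipy, OpenCV 4.12 (cv2) and the standard library are available. Lean on these libraries where they do the work, as an engineer would, in place of code of your own. Each camera call takes 0.05 s, during which the arm holds its last target.

TASK

With the wiping block, sweep the three loose steel offcuts off the case's grey panel into the catch tray at its edge, touching them with nothing but the block, then stand the block back on the desk, clear of case and tray. Then take the pen-shaped coating gauge out of its suction holder and hold its probe on the panel inside the paper ring, upright and lightly, so that the sprung probe is pushed in part of its way but not to its stop. Finish while holding it there, steady, and leave the other things on the desk alone.

Things in the scene. Friction and masses are not known exactly. Their poses are not given: they have to be found in the camera images.
- case: flat grey sheet-steel project case lying on its back, fixed; origin at the centre of its underside, z up. Its powder-coated front panel is the top: 120 mm (case x) by 190 mm (case y), flat, its upper face 45 mm above the desk; the panel overhangs the case body by 8 mm all round. Corner screws are flush.
- mark_mid (a point): the spot to measure: centre of a thin white paper ring (inner diameter 22 mm, outer 30 mm, negligible thickness) stuck flat on the panel, at the height of the panel's face; may lie under an offcut at first
- tray: open aluminium catch tray, fixed, tucked under the panel's edge on the case's -y side and parallel to the case; 150 mm (x) by 110 mm (y), 26 mm high, walls 2.5 mm; origin at the centre of its underside, 143 mm from the case's origin along case -y. About 100 mm of it is open beyond the panel's edge.
- offcut0_mid (a point): centre of a loose sawn-off end of flat steel bar, 22 x 16 x 5 mm, lying flat on the panel, 13 g
- offcut1_mid (a point): the same, 18 x 18 x 5 mm
- offcut2_mid (a point): the same, 26 x 14 x 5 mm
- block: wiping block (loose, 130 g) with a rubber foot and a plain beech grip; origin at the centre of its underside, x along its length, z up
- block_mid (a point): centre of the wiping block, 24 mm above its flat underside. Rubber foot 108 mm (x) by 24 mm (y), lowest 14 mm; beech grip 104 mm by 26 mm, from 14 to 48 mm high. Grip it across its 26 mm thickness (its y). It stands on the desk on its rubber foot, to the left or right of the case.
- gauge: pen-shaped coating thickness gauge (loose, about 120 g); origin on its axis at the foot of the unpressed probe, z up along the pen to its top at 126 mm
- gauge_mid (a point): grip point of the gauge on its axis, at mid-height of its grey housing to within 2 mm, 90 mm above the unpressed probe's foot. Housing 30 mm (x) by 20 mm (y), from 51 to 126 mm above the foot: grip it across the 20 mm (its y). Below it a 31 mm collar (45 to 51 mm) and an 18 mm round nose. It stands upright with the nose in the holder's socket, the collar resting on the rim: lift it straight up at least 50 mm to free it.
- gauge_foot (a point): centre of the flat end (10 mm across) of the gauge's sprung steel probe, which sticks 12 mm out of the nose; it moves with the probe
- gauge_tip (a joint): how far the sprung probe is pressed in, m: 0 free, 0.008 against its stop. Starts to move at about 1 N, 250 N/m, so 2 N at 4 mm and 3 N at the stop; beyond that the gauge is rigid
- holder_rim (a point): centre of the upper rim, 60 mm above the desk, of the black rubber suction holder's socket (34 mm outside, 22 mm bore); its suction foot, 68 mm across, is stuck to the desk (fixed), on the other side of the case from the block
- battery: chrome cylindrical battery pack standing on end, 31 mm across, 92 mm high, loose; origin at its underside; leave alone
- reel: metal reel, 54 mm across, 33 mm high, loose; origin at its underside; leave alone
- driver: screwdriver lying on the desk, 160 mm long, loose; leave alone
- mug: white mug, 80 mm across, 90 mm high, loose; origin at its underside; leave alone
Not all that is in view belongs to the job. There is more than one size of the block; the job needs the smallest.

How it is judged:
On the way, in this order (a step that is already met when the one before it is completed fails the run):
1. all three offcuts have been swept into the tray (x of offcut0_mid in the frame of tray between -0.075 and 0.075 m and y of offcut0_mid in the frame of tray between -0.055 and 0.055 m and z of each of offcut0_mid, offcut1_mid, offcut2_mid in the frame of tray below 0.03 m and x of offcut1_mid in the frame of tray between -0.075 and 0.075 m and y of offcut1_mid in the frame of tray between -0.055 and 0.055 m and x of offcut2_mid in the frame of tray between -0.075 and 0.075 m and y of offcut2_mid in the frame of tray between -0.055 and 0.055 m), for 0.2 s.
2. the block stands on the desk again, let go (contact force between block and the fingers below 0.05 N and height (world z) of block_mid below 0.03 m and angle between block's own z axis and vertical below 0.15 rad and contact force between block and case below 0.05 N and contact force between block and tray below 0.05 N and linear speed of block below 0.02 m/s), for 0.2 s.
3. the gauge has been lifted out of its holder (height (world z) of gauge_mid above 0.14 m and contact force between the fingers and gauge above 0.5 N), for 0.1 s.
At the end, for the whole second after the job is handed in: Gauge gripped and still, upright within 6 degrees, its foot within 6 mm of the ring's centre, probe pressed in 0.8 to 7.2 mm with 0.4 to 4.5 N on the panel; all three offcuts in the tray; block released, standing on the desk, clear of case and tray (all of step 1 and all of step 2 and distance between gauge_foot and mark_mid below 0.006 m and angle between gauge's own z axis and vertical below 0.105 rad and value of joint gauge_tip between 0.0008 and 0.0072 m and contact force between gauge and case between 0.4 and 4.5 N and contact force between the fingers and gauge above 0.5 N and linear speed of gauge below 0.02 m/s); the arm keeps its last pose, push and grip.
It fails at once if an offcut is touched by the gripper or the arm instead of the block (contact force between any of the fingers, the arm and offcut0 above 0.3 N or contact force between any of the fingers, the arm and offcut1 above 0.3 N or contact force between any of the fingers, the arm and offcut2 above 0.3 N).
It fails at once if an offcut is pushed with the gauge (contact force between gauge and offcut0 above 0.3 N or contact force between gauge and offcut1 above 0.3 N or contact force between gauge and offcut2 above 0.3 N).
It fails at once if the gauge is pressed hard (over 15 N) on the case (contact force between gauge and case above 15 N).
It fails at once if the battery pack, reel, screwdriver or mug is moved more than 25 mm (distance of any of battery, reel, driver, mug from where it was at the start of the episode above 0.025 m).
It also fails if it takes over 72 s, if anything falls off the work surface, if the arm or the gripper's body presses on something with over 40 N, if the wrist force passes 120 N, or if a joint passes its speed limit or range.

## Working session

There is one attempt and no reset: what is moved stays moved. The work goes in short steps, Python scripts to look and compute and a tool call to move; the robot and the scene stay as the last step left them, time stands still between calls to the robot, and variables do not carry over. Pictures are saved under pics/ and viewed, and the job is handed in when it is done.

Besides the shell and the picture viewer there is one more tool, called after "Emit:" by a JSON object that holds its "method" and its "body". step_arm: Moves the arm, as the interface text tells. Its arguments: {"type":"object","properties":{"deltas":{"type":"array"},"newtons":{"type":"number"}},"required":["deltas"]}

```bash
mkdir -p pics
python3 - <<'E'
from bench import ctrl, optics
import cv2
s=ctrl.get_state();print(s)
for n in("scene","top","wrist"):
    c=optics.get_calibration(n);print(n,c)
    cv2.imwrite(f"pics/{n}0.png",optics.get_image(n)[:,:,::-1])
E
```

```text
{'time': 0.0, 'joint_positions': array([-1.26093711,  0.32180959, -0.0701028 ,  1.45168047,  0.02260489,
        1.37077618, -0.05686797]), 'qd': array([ 0.00011365,  0.0009341 , -0.00235212, -0.00156402, -0.00118112,
       -0.00035411, -0.00085084]), 'joint_torque': array([-7.76639672e-05, -4.91296971e+01, -4.03763736e-01, -3.12533462e+01,
       -6.39255135e-02,  4.40199778e-02,  1.83264392e-04]), 'position': array([0.18932063, 0.62119729, 0.19796765]), 'tool_rot': array([-4.62733512e-01, -3.10714204e+00,  2.94889714e-03]), 'ft_force': array([-0.17894463, -0.1553902 , -1.02380541]), 'torque': array([ 0.0137318 , -0.05878875, -0.01080262]), 'grip_width': 1.0015525755805494}
scene {'K': array([[601.57950992,   0.        , 314.13724213],
       [  0.        , 601.57950992, 244.30082983],
       [  0.        ,   0.        ,   1.        ]]), 'R': array([[-0.1678813 ,  0.98580387,  0.00256673],
       [ 0.79821934,  0.13746286, -0.58647237],
       [-0.57849957, -0.09640894, -0.80996516]]), 't': array([ 0.14869745, -0.37292608,  1.6330261 ])}
top {'K': array([[433.80258411,   0.        , 323.59778261],
       [  0.        , 433.80258411, 242.04007457],
       [  0.        ,   0.        ,   1.        ]]), 'R': array([[-0.00165178, -0.9999914 , -0.00380289],
       [-0.9982336 ,  0.0018747 , -0.0593815 ],
       [ 0.05938812,  0.00369809, -0.99822812]]), 't': array([-0.06149794,  0.51697223,  1.07169936])}
wrist {'K': array([[361.22156323,   0.        , 321.47357619],
       [  0.        , 361.22156323, 247.09133282],
       [  0.        ,   0.        ,   1.        ]]), 'R': array([[ 2.92131679e-01,  9.56377805e-01, -7.59079633e-04],
       [ 9.11088970e-01, -2.78056389e-01,  3.04304999e-01],
       [ 2.90819480e-01, -8.95887194e-02, -9.52574350e-01]]), 't': array([-0.64944557, -0.03738481,  0.39203697])}
```

View pics/scene0.png

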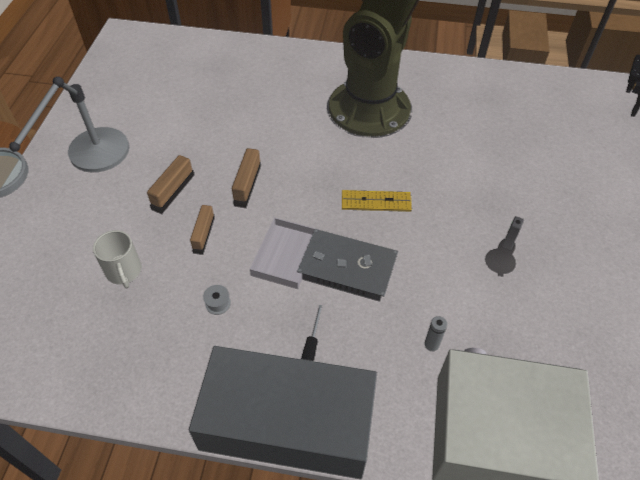

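View pics/top0.png

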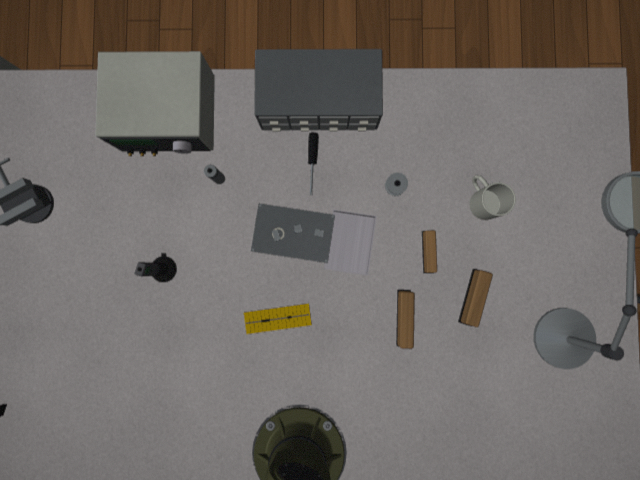

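View pics/wrist0.png

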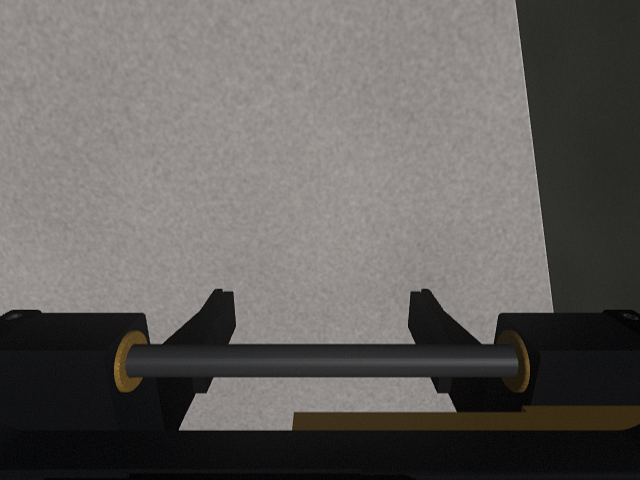

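Scene: case around top (292,233), tray (352,242), smallest block (430,251), gauge/holder (160,268); bigger blocks, battery, reel, driver and mug are kept away from. Enlarging crops.

Run:
```python
import cv2
a=cv2.imread("pics/top0.png");s=cv2.imread("pics/scene0.png")
def crop(im,x,y,w,h,k,n): cv2.imwrite(n,cv2.resize(im[y:y+h,x:x+w],None,fx=k,fy=k,interpolation=cv2.INTER_CUBIC))
crop(a,240,190,200,100,4,"pics/c1.png")
crop(a,120,150,130,140,4,"pics/c2.png")
crop(s,180,190,230,130,3.4,"pics/c3.png")
crop(s,420,190,120,170,3.4,"pics/c4.png")
```

```text
(no output)
```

View pics/c1.png

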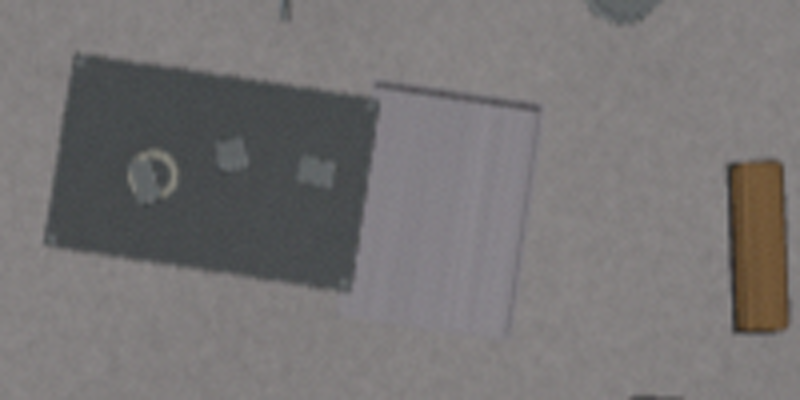

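View pics/c2.png

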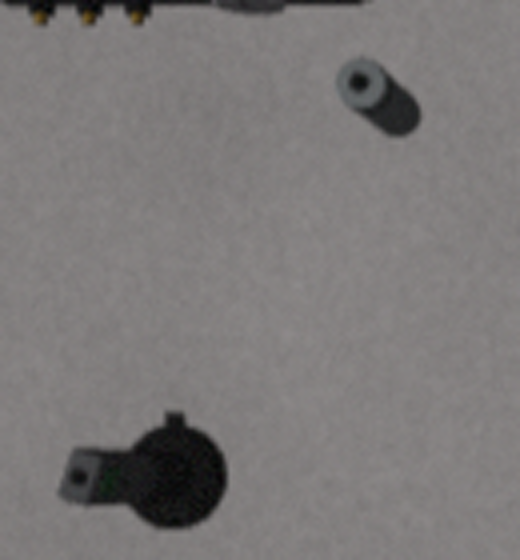

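View pics/c3.png

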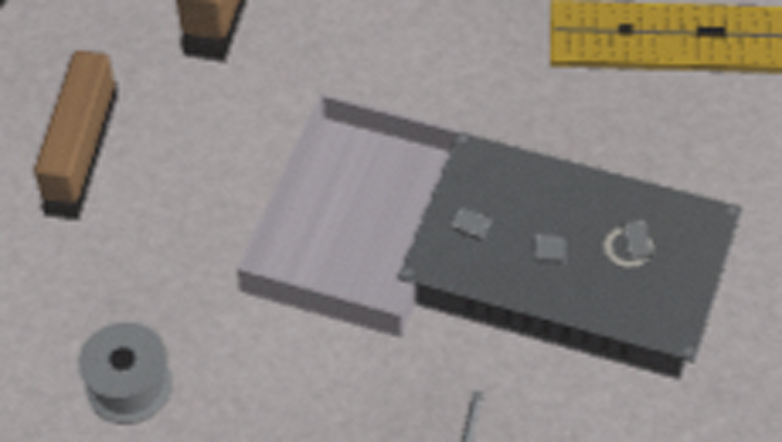

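View pics/c4.png

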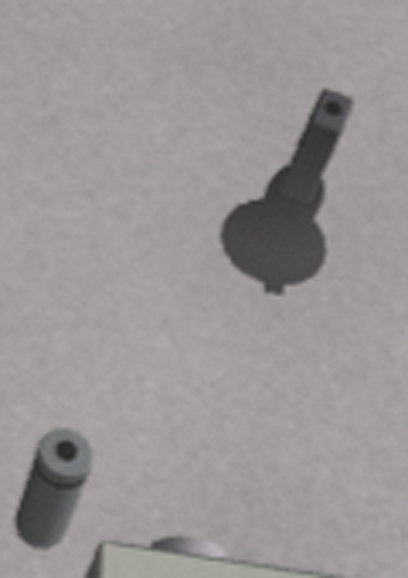

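```bash
cat > h.py <<'E'
import numpy as np, json, os
from bench import ctrl, optics
import cv2
from scipy.spatial.transform import Rotation as R
def onz(c,p,z):
    p=np.atleast_2d(np.array(p,float)); d=np.c_[p,np.ones(len(p))]@np.linalg.inv(c["K"]).T@c["R"]
    o=-c["R"].T@c["t"]; s=(z-o[2])/d[:,2]; return o+s[:,None]*d
def pr(c,X):
    X=np.atleast_2d(X); q=(X@c["R"].T+c["t"])@c["K"].T; return q[:,:2]/q[:,2:]
def uc(p,k,x,y): return (np.array(p,float)+.5)/k-.5+[x,y]
def st():
    s=ctrl.get_state(); m=R.from_rotvec(s["tool_rot"]).as_matrix()
    print("t",round(s["time"],2),"p",np.round(s["position"],4),"zax",np.round(m[:,2],4),"yax",np.round(m[:,1],4),"F",np.round(s["ft_force"],2),"g",round(s["grip_width"]*87,1)); return s,m
E
python3 - <<'E'
from h import *
np.set_printoptions(precision=4,suppress=True)
T=optics.get_calibration("top");S=optics.get_calibration("scene")
pt=uc([(80,57),(376,102),(352,289),(48,243)],4,240,190)
ps=uc([(738,209),(463,138),(410,277),(692,355)],3.4,180,190)
ps=ps[[3,2,1,0]]
for c,p in((T,pt),(S,ps)):
    X=onz(c,p,.045);print("panel",X[:,:2].tolist(),X.mean(0)); 
    for a,b in((0,1),(3,2),(0,3),(1,2)):
        d=X[b]-X[a];print(np.linalg.norm(d),np.degrees(np.arctan2(d[1],d[0])))
bt=uc([(732,164),(781,161),(788,328),(736,331)],4,240,190)
X=onz(T,bt,.048);print("block",X.mean(0));print(np.linalg.norm(X-np.roll(X,-1,0),axis=1),X[1]-X[2],X[0]-X[3])
bs=uc([(73,53),(108,55),(72,179),(37,172)],3.4,180,190)
X=onz(S,bs,.048);print("blockS",X.mean(0));print(np.linalg.norm(X-np.roll(X,-1,0),axis=1),X[1]-X[2])
for c,p,n in((T,uc([(153,175),(147,180),(232,155),(317,172)],4,240,190),"T"),(S,uc([(629,246),(637,238),(550,248),(472,222)],3.4,180,190),"S")):
    print(n,"ring",onz(c,p[:1],.045),"offc",onz(c,p[1:],.05)[:,:2])
print("gauge top",onz(T,uc([(80,476)],4,120,150),.141),onz(S,uc([(333,108)],3.4,420,190),.141))
print("base",onz(T,uc([(176,477)],4,120,150),.005),onz(S,uc([(274,240)],3.4,420,190),.005))
print("batt",onz(T,uc([(361,83)],4,120,150),.092),"reel",onz(T,uc([(624,-30)],4,240,190),.033))
E
```

```text
panel [[0.6090994660255887, 0.09413035778095886], [0.58098973494051, -0.08715327211460323], [0.4667860541246186, -0.07222771907256209], [0.49508497507998184, 0.11281583403963223]] [0.538  0.0119 0.045 ]
0.1834500243929844 -98.81405654064791
0.1871949397703458 -98.69494079968942
0.11553549743952861 170.6927141854249
0.11517487940305725 172.5540790860958
panel [[0.6114159422628728, 0.09677168992824994], [0.5849152327894752, -0.08102329589018302], [0.4727968542486043, -0.06665879974686088], [0.4989390292361101, 0.1145790216567871]] [0.542  0.0159 0.045 ]
0.1797591293502786 -98.47764060966128
0.18311352003666462 -98.20786818950994
0.11387781622124697 171.00360837170385
0.11303481568121188 172.69909469689622
block [ 0.4925 -0.3191  0.048 ]
[0.0298 0.1013 0.0315 0.1013] [0.1013 0.0025 0.    ] [0.1013 0.0009 0.    ]
blockS [ 0.4984 -0.3209  0.048 ]
[0.0236 0.1033 0.0236 0.0994] [-0.1032 -0.0047  0.    ]
T ring [[0.5365 0.049  0.045 ]] offc [[ 0.5331  0.0521]
 [ 0.5482  0.0005]
 [ 0.5377 -0.0511]]
S ring [[0.5389 0.0498 0.045 ]] offc [[ 0.5354  0.0541]
 [ 0.5521  0.0016]
 [ 0.5409 -0.0495]]
gauge top [[0.4513 0.3439 0.141 ]] [[0.4529 0.3457 0.141 ]]
base [[0.4504 0.3414 0.005 ]] [[0.4557 0.3448 0.005 ]]
batt [[0.6818 0.2047 0.092 ]] reel [[ 0.6645 -0.2416  0.033 ]]
```

```bash
cat >> h.py <<'E'
def plan(p, jaw_deg=None, xsign=None):
    """delta to TCP p, pointing down, with jaw (tool y) along jaw_deg (mod 180), nearest"""
    s,m=st(); p=np.array(p,float)
    if jaw_deg is None:
        cur=np.degrees(np.arctan2(m[1,1],m[0,1])); j=cur
    else:
        cur=np.degrees(np.arctan2(m[1,1],m[0,1])); j=jaw_deg+180*np.round((cur-jaw_deg)/180)
    y=np.array([np.cos(np.radians(j)),np.sin(np.radians(j)),0]); z=np.array([0,0,-1.]); x=np.cross(y,z)
    M=np.c_[x,y,z]; t=R.from_matrix(m.T@M).as_rotvec(degrees=True); d=m.T@(p-s["position"])*1000
    print("turn",np.round(t,2),"shift",np.round(d,1),"jaw now",round(cur,1),"j7",round(s["joint_positions"][6],2))
E
python3 - <<'E'
from h import *
s,m=st();print(m)
T=optics.get_calibration("wrist");print(-T["R"].T@T["t"], T["R"][2])
plan([.50,.12,.26],81.3)
plan([.48,-.03,.26],81.3)
E
```

```text
t 0.15 p [0.1894 0.6213 0.1982] zax [-3.0e-04 -1.4e-03 -1.0e+00] yax [ 0.2914  0.9566 -0.0014] F [-0.76 -0.36  0.12] g 87.0
[[-9.56593265e-01  2.91426202e-01 -3.07377928e-04]
 [ 2.91426339e-01  9.56592222e-01 -1.41762055e-03]
 [-1.19096437e-04 -1.44566429e-03 -9.99998948e-01]]
[0.10978097 0.64587826 0.3844727 ] [ 0.29088304 -0.0893514  -0.95257723]
t 0.15 p [0.1894 0.6213 0.1982] zax [-3.0e-04 -1.4e-03 -1.0e+00] yax [ 0.2914  0.9566 -0.0014] F [-0.76 -0.36  0.12] g 87.0
turn [-0.08  0.   -8.24] shift [-443.2 -389.1  -61.2] jaw now 73.1 j7 -0.06
t 0.15 p [0.1894 0.6213 0.1982] zax [-3.0e-04 -1.4e-03 -1.0e+00] yax [ 0.2914  0.9566 -0.0014] F [-0.76 -0.36  0.12] g 87.0
turn [-0.08  0.   -8.24] shift [-467.8 -538.5  -60.9] jaw now 73.1 j7 -0.06
```

Emit:
{"method": "step_arm", "body": {"deltas": [[0,0,-1,-30,-27,-12,87],[0,0,-2,-75,-66,-30,87],[0,0,-4,-120,-105,-50,87],[0,0,-5,-165,-145,-70,87],[0,0,-6,-210,-185,-80,87],[0,0,-7,-255,-224,-80,87],[0,0,-8,-300,-263,-80,87],[0,0,-8,-345,-303,-80,87]]}}

```text
time: 1.15
position: [0.4318, 0.2296, 0.279]
tool_rot: [0.245, 3.132, 0.001]
ft_force: [1.7, 0.5, 0.2]
grip_width: 0.999
```

Emit:
{"method": "step_arm", "body": {"deltas": [[0,0,0,-30,-25,0,87],[0,0,0,-55,-60,0,87],[0,0,0,-80,-95,0,87],[0,0,0,-100,-105,0,87],[0,0,0,-108,-110,0,87],[0,0,0,-110,-110,0,87],[0,0,0,-110,-110,0,87],[0,0,0,-110,-110,0,87]]}}

```text
time: 2.15
position: [0.5223, 0.1066, 0.2791]
tool_rot: [-0.242, -3.132, -0.001]
ft_force: [0.4, -0.1, 0.5]
grip_width: 1.004
```

Run:
```python
from h import *
import pickle
st();c=optics.get_calibration("wrist");im=optics.get_image("wrist");c2=optics.get_calibration("wrist")
print(np.abs(c["t"]-c2["t"]).max())
pickle.dump(c,open("w1.pkl","wb"))
cv2.imwrite("pics/w1.png",im[:,:,::-1])
```

```text
t 2.15 p [0.5223 0.1066 0.2791] zax [-2.e-04  4.e-04 -1.e+00] yax [1.537e-01 9.881e-01 3.000e-04] F [ 0.36 -0.07  0.54] g 87.3
8.396245453601292e-05
```

View pics/w1.png

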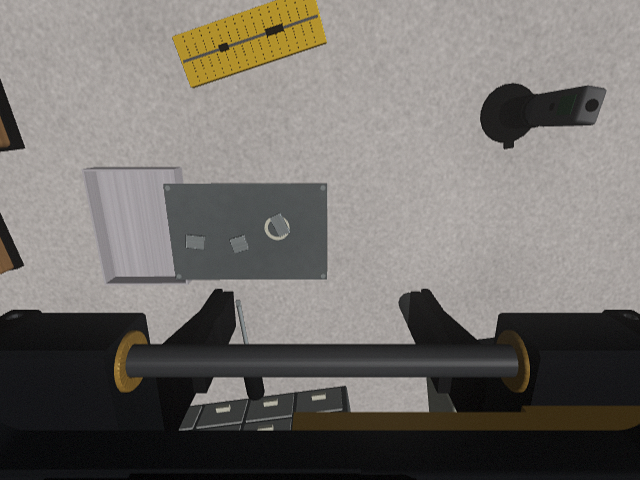

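The view shows the whole case (165–327, 183–279), the ring at (277,227), the offcuts and the gauge top (592,104). Zooming.

Run:
```python
import cv2
a=cv2.imread("pics/w1.png")
def crop(im,x,y,w,h,k,n): cv2.imwrite(n,cv2.resize(im[y:y+h,x:x+w],None,fx=k,fy=k,interpolation=cv2.INTER_CUBIC))
crop(a,150,170,190,120,4,"pics/d1.png")
crop(a,470,70,150,90,5,"pics/d2.png")
```

```text
(no output)
```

View pics/d1.png

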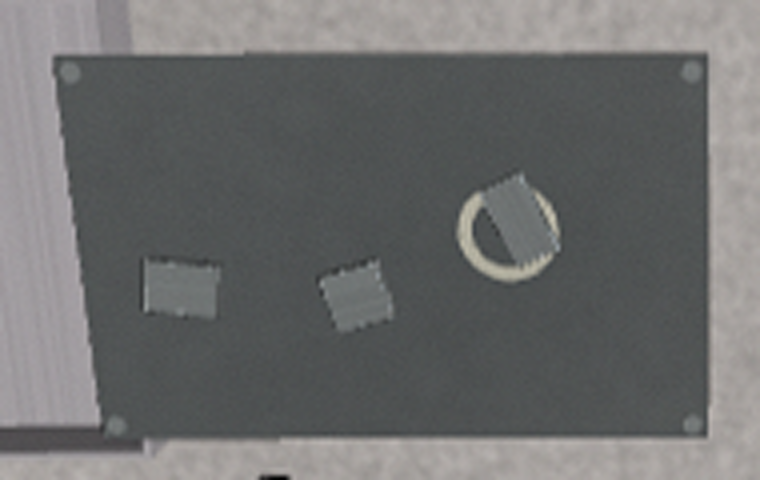

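View pics/d2.png

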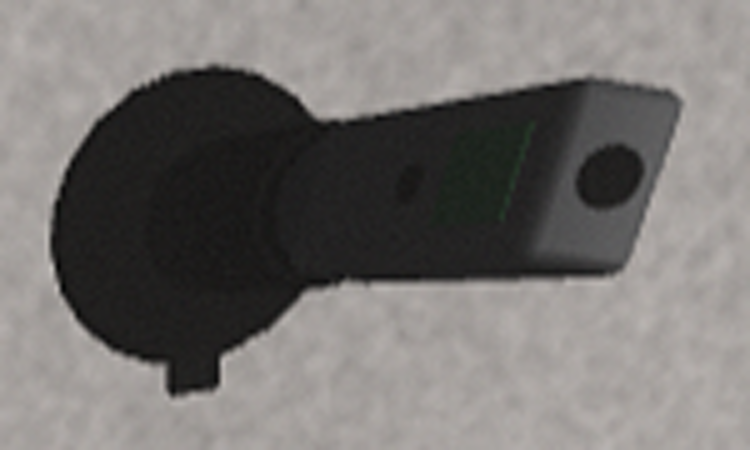

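Run:
```python
from h import *
import pickle
np.set_printoptions(precision=4,suppress=True)
c=pickle.load(open("w1.pkl","rb"))
p=uc([(54,56),(708,54),(708,437),(103,436)],4,150,170)
X=onz(c,p,.045);print(X[:,:2],X.mean(0))
for a,b in((0,1),(3,2),(0,3),(1,2)):
    d=X[b]-X[a];print(np.linalg.norm(d),np.degrees(np.arctan2(d[1],d[0])))
cen=X.mean(0)[:2]
r=onz(c,uc([(509,232)],4,150,170),.045)[0];o=onz(c,uc([(521,220),(356,296),(181,289)],4,150,170),.05)
yaw=np.radians(81.3-90);M=np.array([[np.cos(yaw),np.sin(yaw)],[-np.sin(yaw),np.cos(yaw)]])
print("ring",r,M@(r[:2]-cen));print("off",o[:,:2],(o[:,:2]-cen)@M.T)
g=onz(c,uc([(588,80),(684,97),(622,274),(528,252)],5,470,70),.141)
print(g,g.mean(0));print(onz(c,uc([(610,176)],5,470,70),.141))
for a,b in((0,1),(3,2),(0,3),(1,2)):
    d=g[b]-g[a];print(np.linalg.norm(d),np.degrees(np.arctan2(d[1],d[0])))
print("base",onz(c,uc([(190,215)],5,470,70),.008))
plan([.44,-.14,.24],90);plan([.495,-.32,.12],91.5)
```

```text
[[ 0.4682 -0.0699]
 [ 0.4968  0.1169]
 [ 0.6151  0.099 ]
 [ 0.5853 -0.0887]] [0.5413 0.0143 0.045 ]
0.1890181734456513 81.27797210379637
0.18996093776334244 80.98159675068229
0.11859165012827677 -9.09172488022521
0.11957192096878436 -8.63816090143761
ring [0.5401 0.0499 0.045 ] [-0.0066  0.035 ]
off [[ 0.5359  0.055 ]
 [ 0.5513  0.0015]
 [ 0.541  -0.0499]] [[-0.0116  0.0393]
 [ 0.0118 -0.0112]
 [ 0.0094 -0.0635]]
[[0.438  0.342  0.141 ]
 [0.4431 0.3579 0.141 ]
 [0.47   0.3497 0.141 ]
 [0.4639 0.3337 0.141 ]] [0.4538 0.3458 0.141 ]
[[0.4537 0.3466 0.141 ]]
0.01668643759833537 72.20798217195663
0.017137936855594674 69.21449866101244
0.027125442883352637 -17.76215799427505
0.02802391284772302 -16.887784694642257
base [[0.4528 0.3417 0.008 ]]
t 2.2 p [0.5224 0.1064 0.2791] zax [-0.      0.0004 -1.    ] yax [0.1541 0.9881 0.0004] F [-0.16 -0.01  1.12] g 86.8
turn [ 0.02 -0.   -8.86] shift [  43.4 -256.2   39. ] jaw now 81.1 j7 1.18
t 2.2 p [0.5224 0.1064 0.2791] zax [-0.      0.0004 -1.    ] yax [0.1541 0.9881 0.0004] F [-0.16 -0.01  1.12] g 86.8
turn [  0.02  -0.   -10.36] shift [ -38.7 -425.6  159. ] jaw now 81.1 j7 1.18
```

Emit:
{"method": "step_arm", "body": {"deltas": [[0,0,-1,-2,-20,5,87],[0,0,-2,-7,-75,20,87],[0,0,-4,-12,-132,40,87],[0,0,-6,-18,-190,60,87],[0,0,-8,-24,-248,80,87],[0,0,-9,-30,-306,100,87],[0,0,-10,-36,-364,115,87],[0,0,-10,-37,-415,119,87]]}}

```text
time: 3.2
position: [0.4941, -0.3112, 0.1591]
tool_rot: [0.03, -3.14, -0.001]
ft_force: [0.7, 0.1, 0.5]
grip_width: 0.997
```

Emit:
{"method": "step_arm", "body": {"deltas": [[0,0,0,-1,-8,0,60],[0,0,0,-1,-11,0,60],[0,0,0,-1,-11,0,60],[0,0,0,-1,-11,0,60],[0,0,0,-1,-11,0,60],[0,0,0,-1,-11,0,60],[0,0,0,-1,-11,0,60],[0,0,0,-1,-11,0,60]]}}

```text
time: 4.2
position: [0.4959, -0.3211, 0.16]
tool_rot: [-0.029, 3.141, 0.0]
ft_force: [0.7, 0.8, 0.6]
grip_width: 0.688
```

Run:
```python
from h import *
import pickle
st();c=optics.get_calibration("wrist");im=optics.get_image("wrist")
pickle.dump(c,open("w2.pkl","wb"))
cv2.imwrite("pics/w2.png",im[:,:,::-1])
```

```text
t 4.2 p [ 0.4959 -0.3211  0.16  ] zax [ 1.e-04  0.e+00 -1.e+00] yax [-0.0183  0.9998  0.    ] F [0.65 0.8  0.56] g 59.9
```

View pics/w2.png

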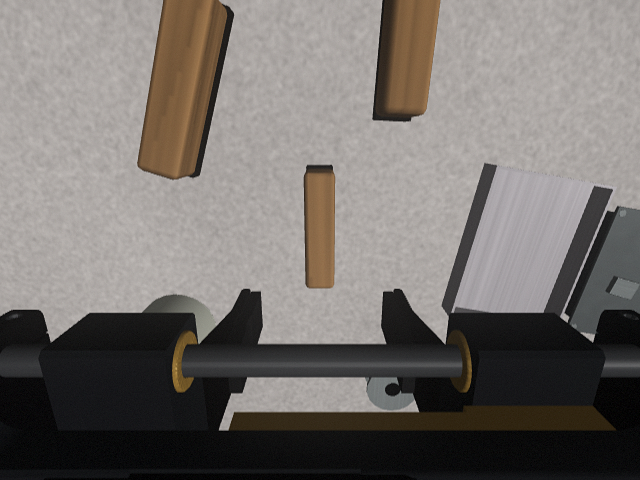

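Small block sits at (305–335, 170–288) straight in the image, between the jaws.

Run:
```python
from h import *
import pickle
np.set_printoptions(precision=4,suppress=True)
c=pickle.load(open("w2.pkl","rb"))
X=onz(c,[(305,171),(334,171),(335,287.5),(306,288)],.048);print(X,X.mean(0))
for a,b in((0,3),(1,2)):
    d=X[b]-X[a];print(np.linalg.norm(d),np.degrees(np.arctan2(d[1],d[0])))
# mug
print(onz(c,[(178,296),(140,320),(213,320)],.09))
plan([X[:,0].mean(),X[:,1].mean(),.015],91)
```

```text
[[ 0.4434 -0.3354  0.048 ]
 [ 0.4429 -0.3119  0.048 ]
 [ 0.5459 -0.308   0.048 ]
 [ 0.5469 -0.3341  0.048 ]] [ 0.4948 -0.3224  0.048 ]
0.10352759002938612 0.7134214315502697
0.10306413350250858 2.116360456060958
[[ 0.5365 -0.4321  0.09  ]
 [ 0.558  -0.4645  0.09  ]
 [ 0.557  -0.4064  0.09  ]]
t 4.25 p [ 0.4959 -0.3211  0.16  ] zax [ 0.  0. -1.] yax [-0.0183  0.9998  0.    ] F [-0.49  0.08  0.75] g 60.0
turn [0.   0.   0.05] shift [  1.2  -1.2 145. ] jaw now 91.0 j7 2.29
```

Emit:
{"method": "step_arm", "body": {"deltas": [[0,0,0,4,-1,15,60],[0,0,0,9,-1,45,60],[0,0,0,9,-1,80,60],[0,0,0,9,-1,110,60],[0,0,0,9,-1,130,60],[0,0,0,9,-1,138,60],[0,0,0,9,-1,141,60],[0,0,0,9,-1,141,60]]}}

```text
time: 5.25
position: [0.4876, -0.3226, 0.0198]
tool_rot: [-0.029, 3.14, -0.001]
ft_force: [0.7, 0.5, -0.0]
grip_width: 0.688
```

Emit:
{"method": "step_arm", "body": {"deltas": [[0,0,0,0,0,0,40],[0,0,0,0,0,0,30],[0,0,0,0,0,0,22],[0,0,0,0,0,0,22],[0,0,0,0,0,0,22],[0,0,0,0,0,0,20],[0,0,0,0,0,0,20],[0,0,0,0,0,0,20]], "newtons": 30}}

```text
time: 6.25
position: [0.487, -0.3223, 0.0191]
tool_rot: [-0.029, 3.141, -0.0]
ft_force: [0.7, -1.1, 0.4]
grip_width: 0.293
```

Run:
```python
from h import *
import pickle
np.set_printoptions(precision=4,suppress=True)
s,m=st();print(m)
C=np.array([.5413,.0143]);yaw=np.radians(-8.85);ex=np.array([np.cos(yaw),np.sin(yaw)]);ey=np.array([-ex[1],ex[0]])
for y in(.077,.0):
    p=C+ey*y;print(p);plan([p[0],p[1],.20],81.15)
```

```text
t 6.25 p [ 0.487  -0.3223  0.0191] zax [ 0.0001 -0.     -1.    ] yax [-0.0183  0.9998 -0.    ] F [ 0.69 -1.09  0.37] g 25.5
[[-0.9998 -0.0183  0.0001]
 [-0.0183  0.9998 -0.    ]
 [-0.0001 -0.     -1.    ]]
[0.5531 0.0904]
t 6.25 p [ 0.487  -0.3223  0.0191] zax [ 0.0001 -0.     -1.    ] yax [-0.0183  0.9998 -0.    ] F [ 0.69 -1.09  0.37] g 25.5
turn [0.   0.01 9.9 ] shift [ -73.7  411.4 -180.9] jaw now 91.1 j7 2.39
[0.5413 0.0143]
t 6.25 p [ 0.487  -0.3223  0.0191] zax [ 0.0001 -0.     -1.    ] yax [-0.0183  0.9998 -0.    ] F [ 0.69 -1.09  0.37] g 25.5
turn [0.   0.01 9.9 ] shift [ -60.5  335.5 -180.9] jaw now 91.1 j7 2.39
```

Emit:
{"method": "step_arm", "body": {"deltas": [[0,0,0,0,0,-15,20],[0,0,0,0,0,-50,20],[0,0,1,-4,20,-90,20],[0,0,3,-14,70,-120,20],[0,0,5,-24,120,-130,20],[0,0,7,-34,172,-130,20],[0,0,8,-44,224,-130,20],[0,0,9,-54,276,-130,20]]}}

```text
time: 7.25
position: [0.5361, -0.0437, 0.1502]
tool_rot: [0.219, 3.133, 0.001]
ft_force: [0.4, 0.5, -0.5]
grip_width: 0.295
```

Run:
```python
from h import *
plan([.5531,.0904,.11],81.15)
```

```text
t 7.25 p [ 0.5361 -0.0437  0.1502] zax [ 1.5e-03  7.0e-04 -1.0e+00] yax [1.392e-01 9.903e-01 9.000e-04] F [ 0.36  0.53 -0.53] g 25.6
turn [0.05 0.08 0.85] shift [  1.9 135.1  40.3] jaw now 82.0 j7 1.54
```

Emit:
{"method": "step_arm", "body": {"deltas": [[0,0,0.9,0,30,0,20],[0,0,0.9,1,75,0,20],[0,0,0.9,2,115,5,20],[0,0,0.9,2,132,15,20],[0,0,0.9,2,135,30,20],[0,0,0.9,2,135,40,20],[0,0,0.9,2,135,40,20],[0,0,0.9,2,135,40,20]]}}

```text
time: 8.25
position: [0.5529, 0.0874, 0.1094]
tool_rot: [0.245, 3.132, -0.0]
ft_force: [-0.6, 0.0, -0.6]
grip_width: 0.29
```

Run:
```python
from h import *
plan([.5531,.0904,.0660],81.15)
im=optics.get_image("wrist");cv2.imwrite("pics/w3.png",im[:,:,::-1])
```

```text
t 8.25 p [0.5529 0.0874 0.1094] zax [ 5.e-04 -1.e-04 -1.e+00] yax [ 0.1557  0.9878 -0.    ] F [-0.62  0.05 -0.63] g 25.3
turn [-0.    0.03 -0.11] shift [ 0.3  3.  43.4] jaw now 81.0 j7 1.31
```

View pics/w3.png

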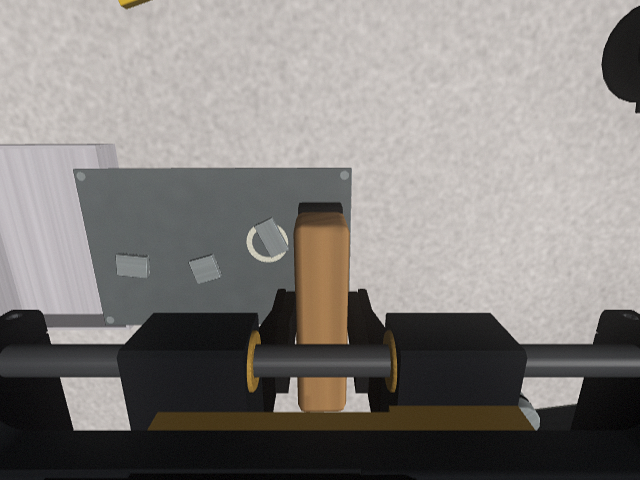

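Emit:
{"method": "step_arm", "body": {"deltas": [[0,0,0,2,2,8,20],[0,0,0,5,3,20,20],[0,0,0,6,3,30,20],[0,0,0,6,3,37,20],[0,0,0,6,3,40,20],[0,0,0,6,3,42,20],[0,0,0,6,3,43,20],[0,0,0,6,3,43,20]]}}

```text
time: 9.3
position: [0.5473, 0.0926, 0.0663]
tool_rot: [0.242, 3.132, 0.0]
ft_force: [-0.2, -0.2, -1.0]
grip_width: 0.289
```

Run:
```python
from h import *
plan([.5531,.0904,.0655],81.15)
im=optics.get_image("wrist");cv2.imwrite("pics/w4.png",im[150:450,50:450,::-1])
im=optics.get_image("scene");cv2.imwrite("pics/s4.png",cv2.resize(im[180:330,230:430,::-1],None,fx=4,fy=4))
```

```text
t 9.3 p [0.5473 0.0926 0.0663] zax [ 4.e-04  2.e-04 -1.e+00] yax [1.539e-01 9.881e-01 3.000e-04] F [-0.23 -0.21 -0.97] g 25.2
turn [ 0.01  0.02 -0.  ] shift [-6.1 -1.3  0.8] jaw now 81.1 j7 1.33
```

View pics/w4.png

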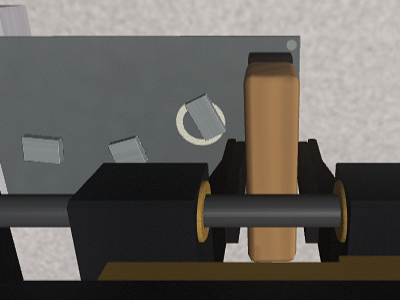

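View pics/s4.png

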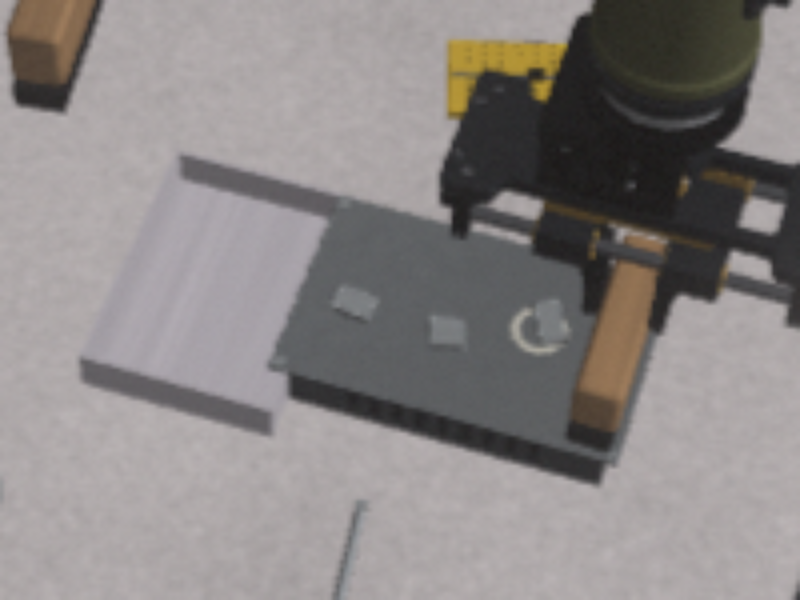

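Emit:
{"method": "step_arm", "body": {"deltas": [[0,0,0,0,-2,0.9,20],[0,0,0,0,-8,0.9,20],[0,0,0,0,-16,0.9,20],[0,0,0,0,-25,0.9,20],[0,0,0,0,-34,0.9,20],[0,0,0,0,-43,0.9,20],[0,0,0,0,-52,0.9,20],[0,0,0,0,-60,0.9,20]]}}

```text
time: 10.4
position: [0.5379, 0.0327, 0.0652]
tool_rot: [0.243, 3.132, 0.0]
ft_force: [-0.1, -0.1, -0.1]
grip_width: 0.289
```

Run:
```python
from h import *
plan([.5413,.0143,.0655],81.15)
im=optics.get_image("scene");cv2.imwrite("pics/s5.png",cv2.resize(im[180:330,230:430,::-1],None,fx=4,fy=4))
```

```text
t 10.4 p [0.5379 0.0327 0.0652] zax [ 2.e-04  1.e-04 -1.e+00] yax [1.540e-01 9.881e-01 1.000e-04] F [-0.06 -0.12 -0.09] g 25.1
turn [ 0.01  0.01 -0.01] shift [ -6.2 -17.6  -0.3] jaw now 81.1 j7 1.43
```

View pics/s5.png

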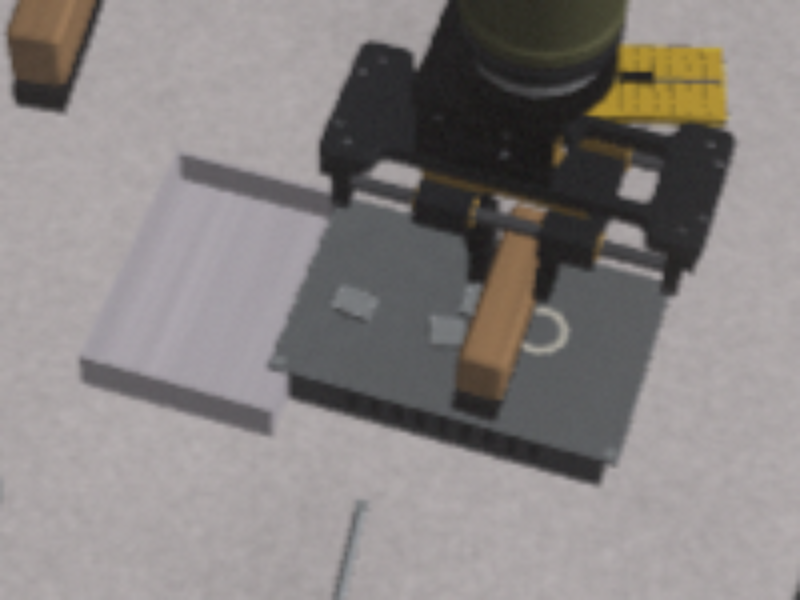

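The block is sweeping, ring now free, the offcut ahead of the block. Continuing.

Emit:
{"method": "step_arm", "body": {"deltas": [[0,0,0,0,-4,0,20],[0,0,0,0,-11,0,20],[0,0,0,0,-18,0,20],[0,0,0,0,-26,0,20],[0,0,0,0,-34,0,20],[0,0,0,0,-42,0,20],[0,0,0,0,-50,0,20],[0,0,0,0,-58,0,20]]}}

```text
time: 11.45
position: [0.5289, -0.0245, 0.0652]
tool_rot: [0.242, 3.132, 0.0]
ft_force: [1.1, 0.3, -0.8]
grip_width: 0.294
```

Emit:
{"method": "step_arm", "body": {"deltas": [[0,0,0,0,-8,0,20],[0,0,0,0,-16,0,20],[0,0,0,0,-24,0,20],[0,0,0,0,-32,0,20],[0,0,0,0,-40,0,20],[0,0,0,0,-48,0,20],[0,0,0,0,-54,0,20],[0,0,0,0,-60,0,20]]}}

```text
time: 12.45
position: [0.5197, -0.0837, 0.0652]
tool_rot: [0.242, 3.132, 0.0]
ft_force: [0.5, -0.2, -0.3]
grip_width: 0.291
```

Run:
```python
from h import *
plan([.5413,.0143,.0655],81.15)
im=optics.get_image("scene");cv2.imwrite("pics/s6.png",cv2.resize(im[180:330,230:430,::-1],None,fx=4,fy=4))
```

```text
t 12.45 p [ 0.5197 -0.0837  0.0652] zax [ 1.e-04  1.e-04 -1.e+00] yax [1.538e-01 9.881e-01 1.000e-04] F [ 0.5  -0.22 -0.33] g 25.3
turn [0. 0. 0.] shift [ -6.3 100.1  -0.3] jaw now 81.2 j7 1.65
```

View pics/s6.png

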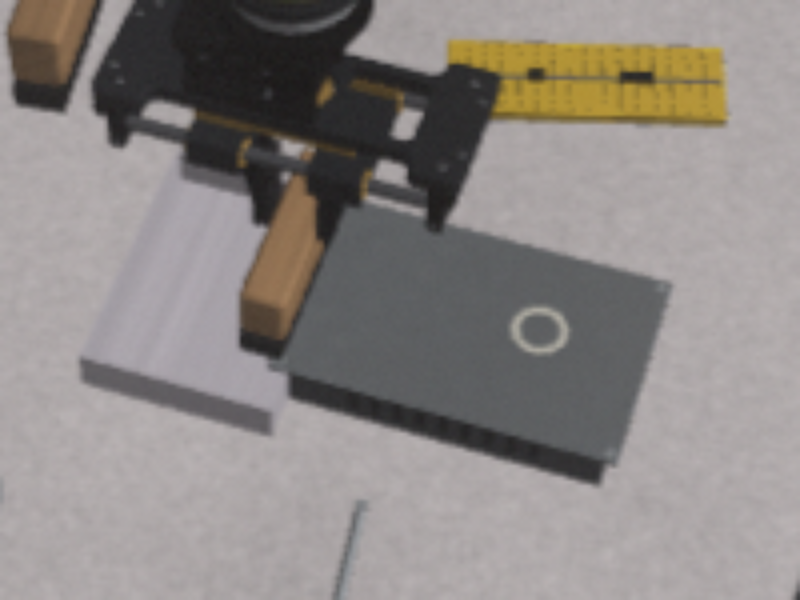

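Emit:
{"method": "step_arm", "body": {"deltas": [[0,0,0,0,-6,0,20],[0,0,0,0,-8,-4,20],[0,0,0,0,-8,-20,20],[0,0,0,0,-8,-50,20],[0,0,-2,0,-20,-75,20],[0,0,-4,2,-55,-85,20],[0,0,-6,5,-90,-85,20],[0,0,-8,10,-130,-85,20]]}}

```text
time: 13.5
position: [0.4905, -0.2107, 0.1517]
tool_rot: [0.019, 3.139, 0.001]
ft_force: [0.3, -0.5, -1.3]
grip_width: 0.288
```

Run:
```python
from h import *
plan([.487,-.3223,.150],91.1)
im=optics.get_image("wrist");cv2.imwrite("pics/w7.png",im[:,:,::-1])
im=optics.get_image("scene");cv2.imwrite("pics/s7.png",cv2.resize(im[180:330,230:430,::-1],None,fx=4,fy=4))
```

```text
t 13.5 p [ 0.4905 -0.2107  0.1517] zax [ 2.3e-03  3.0e-04 -1.0e+00] yax [1.200e-02 9.999e-01 3.000e-04] F [ 0.27 -0.47 -1.33] g 25.1
turn [ 0.02  0.13 -1.79] shift [   2.1 -111.6    1.7] jaw now 89.3 j7 2.0
```

View pics/s7.png

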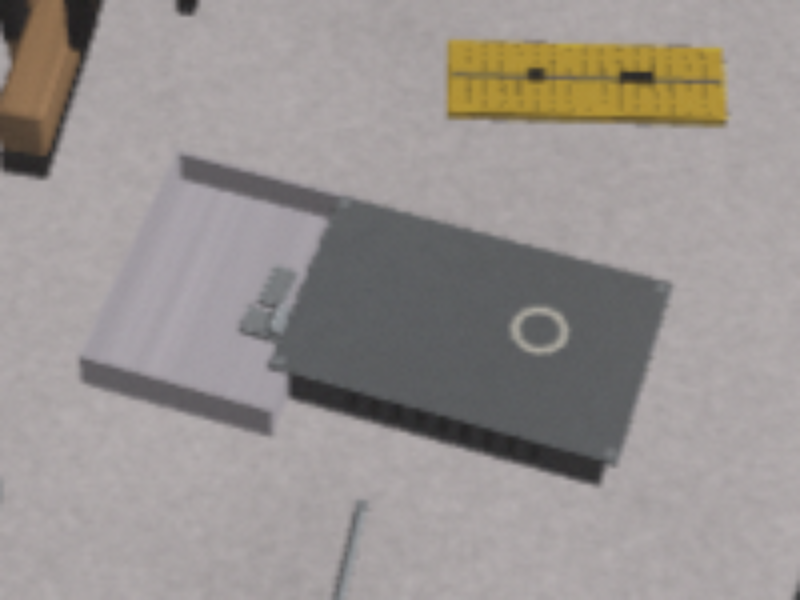

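View pics/w7.png

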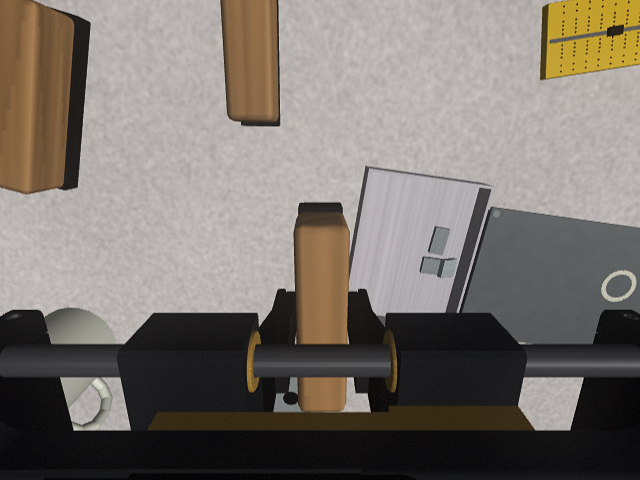

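All three offcuts lie in the tray (wrist px ~(440,240),(430,265),(449,267), the last leaning a little). Now back to the block's place.

Emit:
{"method": "step_arm", "body": {"deltas": [[0,0,-0.5,0,-25,0,20],[0,0,-1,1,-60,0,20],[0,0,-1.5,2,-95,20,20],[0,0,-1.8,2,-110,50,20],[0,0.1,-1.8,2,-112,80,20],[0,0.1,-1.8,2,-112,100,20],[0,0.1,-1.8,2,-112,110,20],[0,0.1,-1.8,2,-112,115,20]]}}

```text
time: 14.6
position: [0.4869, -0.3218, 0.0354]
tool_rot: [0.027, -3.14, -0.0]
ft_force: [0.0, 1.0, -0.8]
grip_width: 0.295
```

Run:
```python
from h import *
plan([.487,-.3223,.0193],91.1)
```

```text
t 14.6 p [ 0.4869 -0.3218  0.0354] zax [-1.e-03  1.e-04 -1.e+00] yax [-1.750e-02  9.998e-01  1.000e-04] F [ 0.02  0.95 -0.81] g 25.7
turn [ 0.01 -0.06 -0.1 ] shift [-0.1 -0.5 16.1] jaw now 91.0 j7 2.38
```

Emit:
{"method": "step_arm", "body": {"deltas": [[0,0,0,0,0,6,20],[0,0,0,0,0,11,20],[0,0,0,0,0,14,20],[0,0,0,0,0,15.5,20],[0,0,0,0,0,16,20],[0,0,0,0,0,16,20],[0,0,0,0,0,16,28],[0,0,0,0,0,16,50]]}}

```text
time: 15.6
position: [0.4864, -0.3223, 0.0194]
tool_rot: [0.026, -3.14, 0.0]
ft_force: [-0.5, -0.2, -0.3]
grip_width: 0.375
```

Emit:
{"method": "step_arm", "body": {"deltas": [[0,0,0,0,0,0,60],[0,0,0,0,0,0,60],[0,0,0,0,0,0,60],[0,0,0,0,0,-5,60],[0,0,0,0,0,-25,60],[0,0,0,0,0,-60,60],[0,0,0,0,0,-105,60],[0,0,0,0,0,-140,60]]}}

```text
time: 16.6
position: [0.4869, -0.323, 0.1626]
tool_rot: [-0.025, 3.14, -0.002]
ft_force: [-0.0, 0.1, -0.7]
grip_width: 0.688
```

Run:
```python
from h import *
plan([.4536,.346,.27],72)
plan([.52,.0,.28],81)
im=optics.get_image("wrist");cv2.imwrite("pics/w8.png",im[:,:,::-1])
```

```text
t 16.6 p [ 0.4869 -0.323   0.1626] zax [ 0.0012 -0.0011 -1.    ] yax [-0.016   0.9999 -0.0011] F [-0.03  0.12 -0.75] g 59.8
turn [-0.05  0.08 18.92] shift [  22.4  669.3 -108.1] jaw now 90.9 j7 2.3
t 16.6 p [ 0.4869 -0.323   0.1626] zax [ 0.0012 -0.0011 -1.    ] yax [-0.016   0.9999 -0.0011] F [-0.03  0.12 -0.75] g 59.8
turn [-0.06  0.07  9.92] shift [ -38.4  322.3 -117.7] jaw now 90.9 j7 2.3
```

View pics/w8.png

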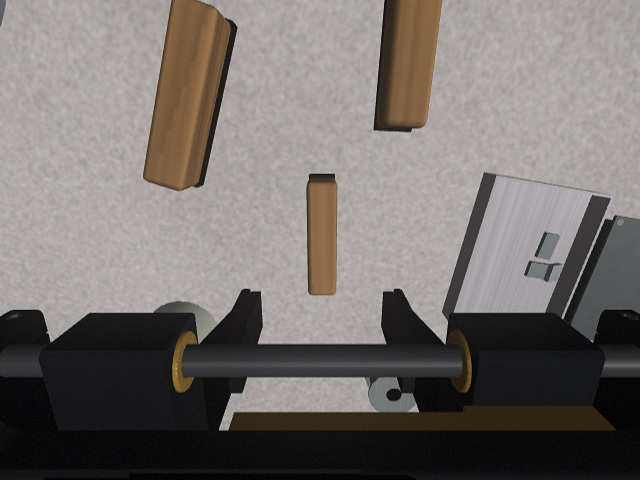

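Block stands released at its place. Moving over the ring for a clean view, then to the gauge.

Emit:
{"method": "step_arm", "body": {"deltas": [[0,0,0,0,10,-20,60],[0,0,1,-5,50,-60,60],[0,0,3,-12,105,-90,60],[0,0,5,-19,165,-95,60],[0,0,7,-26,225,-95,60],[0,0,9,-33,285,-95,60],[0,0,10,-39,340,-95,60],[0,0,10,-39,370,-95,60]]}}

```text
time: 17.65
position: [0.5185, 0.0527, 0.2544]
tool_rot: [-0.24, -3.13, -0.0]
ft_force: [-0.2, -0.4, -0.0]
grip_width: 0.69
```

Emit:
{"method": "step_arm", "body": {"deltas": [[0,0,0,0,0,0,60],[0,0,0,0,0,0,60],[0,0,0,0,0,0,60],[0,0,0,0,0,0,60],[0,0,0,0,0,0,60],[0,0,0,0,0,0,60],[0,0,0,0,0,0,60],[0,0,0,0,0,0,60]]}}

```text
time: 18.65
position: [0.5194, 0.0484, 0.2541]
tool_rot: [-0.248, -3.13, 0.0]
ft_force: [0.1, 1.1, 0.1]
grip_width: 0.689
```

Run:
```python
from h import *
import pickle
plan([.4536,.346,.27],72)
c=optics.get_calibration("wrist")
im=optics.get_image("wrist");cv2.imwrite("pics/w9.png",im[:,:,::-1]);pickle.dump(c,open("w9.pkl","wb"))
print(pr(c,[[.5401,.0499,.045],[.454,.346,.141]]))
s=optics.get_image("scene")
cv2.imwrite("pics/s9.png",cv2.resize(s[230:300,330:420,::-1],None,fx=8,fy=8,interpolation=cv2.INTER_CUBIC))
u,v=pr(c,[[.5401,.0499,.045]])[0].astype(int)
cv2.imwrite("pics/w9r.png",cv2.resize(im[v-40:v+40,u-50:u+50,::-1],None,fx=7,fy=7,interpolation=cv2.INTER_CUBIC));print(u-50,v-40)
```

```text
t 18.65 p [0.5194 0.0484 0.2541] zax [-0.0017  0.     -1.    ] yax [ 1.572e-01  9.876e-01 -2.000e-04] F [0.15 1.11 0.08] g 59.9
turn [-0.02 -0.1   8.95] shift [111.8 283.5 -15.8] jaw now 81.0 j7 1.28
[[325.50757658 228.14690391]
 [691.10546145  93.20720366]]
275 188
```

View pics/w9.png

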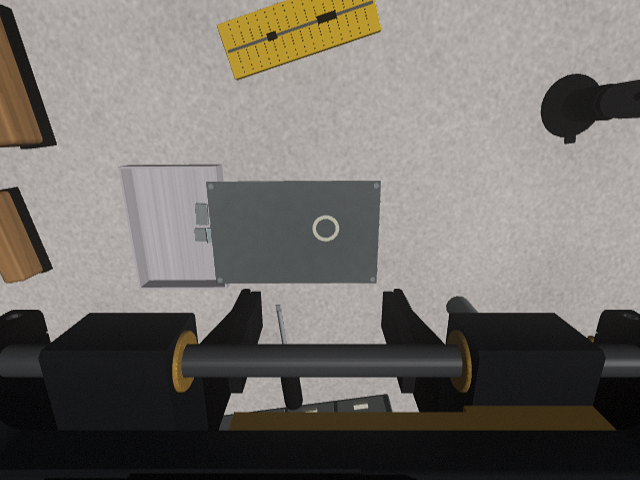

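View pics/w9r.png

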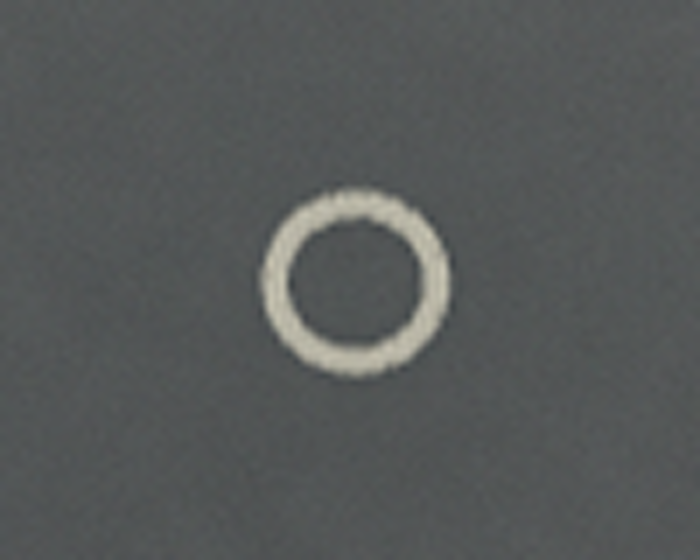

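View pics/s9.png

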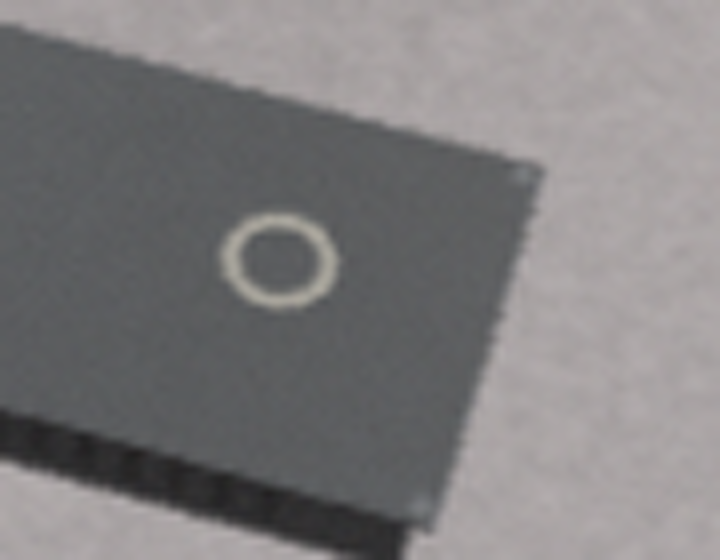

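Emit:
{"method": "step_arm", "body": {"deltas": [[0,0,0,5,15,0,60],[0,0,2,20,55,0,60],[0,0,4,40,105,0,60],[0,0,6,62,160,0,60],[0,0,8,84,215,0,60],[0,0,9,103,260,5,60],[0,0,9,111,281,10,60],[0,0,9,112,284,12,60]]}}

```text
time: 19.75
position: [0.4525, 0.3476, 0.2414]
tool_rot: [-0.488, -3.101, 0.003]
ft_force: [0.9, -0.4, -0.1]
grip_width: 0.691
```

Run:
```python
from h import *
import pickle
np.set_printoptions(precision=4,suppress=True)
c=pickle.load(open("w9.pkl","rb"));S=optics.get_calibration("scene");T=optics.get_calibration("top")
print("ring W",onz(c,uc([(356,281)],7,275,188),.045),"S",onz(S,uc([(280,261)],8,330,230),.045))
plan([.4536,.346,.24],72)
c=optics.get_calibration("wrist")
im=optics.get_image("wrist");cv2.imwrite("pics/w10.png",im[:,:,::-1]);pickle.dump(c,open("w10.pkl","wb"))
u,v=pr(c,[[.454,.346,.141]])[0].astype(int);print(u,v)
cv2.imwrite("pics/w10r.png",cv2.resize(im[v-60:v+60,u-75:u+75,::-1],None,fx=5,fy=5,interpolation=cv2.INTER_CUBIC));print(u-75,v-60)
```

```text
ring W [[0.5396 0.0499 0.045 ]] S [[0.5394 0.0497 0.045 ]]
t 19.75 p [0.4525 0.3476 0.2414] zax [-0.0026 -0.0013 -1.    ] yax [ 0.3071  0.9517 -0.002 ] F [ 0.9  -0.35 -0.06] g 60.1
turn [-0.11 -0.12  0.12] shift [-1.5 -1.2  1.4] jaw now 72.1 j7 0.59
320 240
245 180
```

View pics/w10.png

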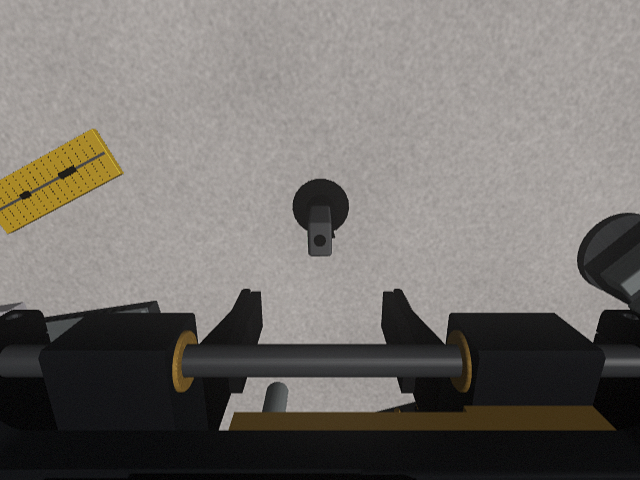

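View pics/w10r.png

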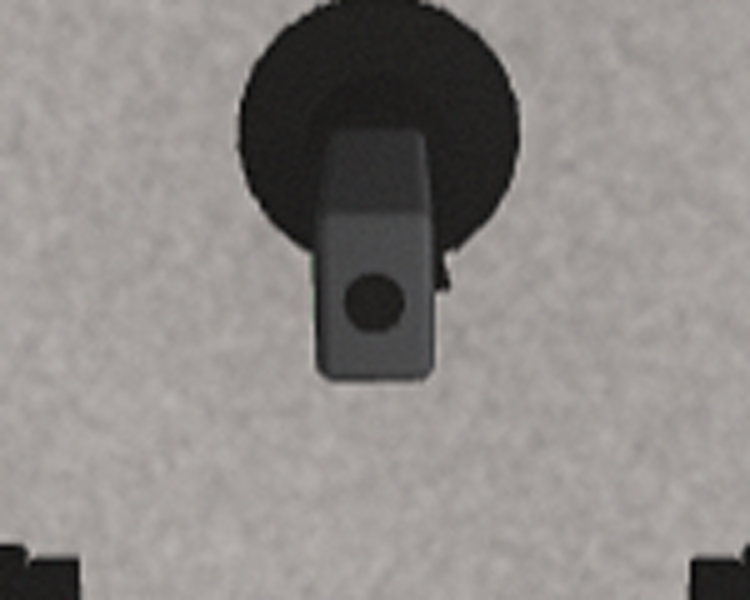

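Run:
```python
from h import *
import pickle
np.set_printoptions(precision=4,suppress=True)
c=pickle.load(open("w10.pkl","rb"))
print(onz(c,uc([(375,301),(318,380),(433,380),(317,215),(433,213)],5,245,180),.141))
g=onz(c,uc([(375,300)],5,245,180),.141)[0]
plan([g[0],g[1],.086],72)
```

```text
[[0.4536 0.3456 0.141 ]
 [0.4639 0.3322 0.141 ]
 [0.4698 0.3506 0.141 ]
 [0.4368 0.3411 0.141 ]
 [0.4423 0.3592 0.141 ]]
t 19.8 p [0.4534 0.3461 0.2415] zax [-0.0022 -0.0016 -1.    ] yax [ 0.3094  0.9509 -0.0022] F [ 0.01 -0.29  0.18] g 60.4
turn [-0.12 -0.09 -0.02] shift [ -0.5  -0.1 155.5] jaw now 72.0 j7 0.59
```

Emit:
{"method": "step_arm", "body": {"deltas": [[-0.1,-0.1,0,0,0,15,60],[-0.1,-0.1,0,0,0,45,60],[-0.1,-0.1,0,-0.5,0,80,60],[-0.1,-0.1,0,-0.5,0,115,60],[-0.1,-0.1,0,-0.5,0,140,60],[-0.1,-0.1,0,-0.5,0,151,60],[-0.1,-0.1,0,-0.5,0,155,60],[-0.1,-0.1,0,-0.5,0,155.5,60]]}}

```text
time: 20.8
position: [0.4544, 0.3463, 0.0875]
tool_rot: [0.494, 3.101, 0.004]
ft_force: [0.8, -0.1, 1.0]
grip_width: 0.692
```

Run:
```python
from h import *
plan([.4536,.3457,.086],72)
im=optics.get_image("wrist");cv2.imwrite("pics/w11.png",im[:,:,::-1])
```

```text
t 20.8 p [0.4544 0.3463 0.0875] zax [ 0.0016  0.002  -1.    ] yax [0.3104 0.9506 0.0024] F [ 0.77 -0.06  0.97] g 60.2
turn [ 0.14  0.05 -0.08] shift [ 0.5 -0.8  1.5] jaw now 71.9 j7 0.62
```

View pics/w11.png

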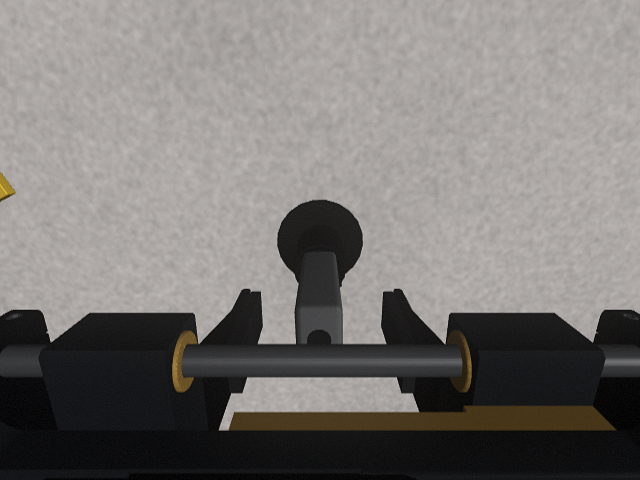

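Emit:
{"method": "step_arm", "body": {"deltas": [[0.1,0.05,0,0.5,-0.5,1,45],[0.1,0.05,0,0.5,-0.5,1,35],[0.1,0.05,0,0.5,-0.5,1,27],[0.1,0.05,0,0.5,-0.5,1,22],[0.1,0.05,0,0.5,-0.5,1,18],[0.1,0.05,0,0.5,-0.5,1,15],[0.1,0.05,0,0.5,-0.5,1,15],[0.1,0.05,0,0.5,-0.5,1,15]], "newtons": 30}}

```text
time: 21.85
position: [0.453, 0.3459, 0.0857]
tool_rot: [-0.493, -3.102, 0.001]
ft_force: [0.8, -0.2, 0.7]
grip_width: 0.231
```

Run:
```python
from h import *
plan([.4536,.3457,.19],72)
```

```text
t 21.85 p [0.453  0.3459 0.0857] zax [-1.e-03 -4.e-04 -1.e+00] yax [ 3.098e-01  9.508e-01 -7.000e-04] F [ 0.85 -0.25  0.67] g 20.1
turn [-0.04 -0.05 -0.05] shift [-6.000e-01 -1.000e-01 -1.043e+02] jaw now 72.0 j7 0.62
```

Emit:
{"method": "step_arm", "body": {"deltas": [[0,0,0,0,0,-8,15],[0,0,0,0,0,-24,15],[0,0,0,0,0,-42,15],[0,0,0,0,0,-60,15],[0,0,0,0,0,-78,15],[0,0,0,0,0,-95,15],[0,0,0,0,0,-104,15],[0,0,0,0,0,-104,15]]}}

```text
time: 22.85
position: [0.4534, 0.3463, 0.1904]
tool_rot: [-0.493, -3.103, -0.001]
ft_force: [-0.2, -0.4, -1.4]
grip_width: 0.222
```

Run:
```python
from h import *
plan([.539,.0499,.14],72)
im=optics.get_image("wrist");cv2.imwrite("pics/w12.png",im[:,:,::-1])
```

```text
t 22.85 p [0.4534 0.3463 0.1904] zax [-0.e+00  6.e-04 -1.e+00] yax [3.098e-01 9.508e-01 6.000e-04] F [-0.23 -0.4  -1.41] g 19.3
turn [ 0.03 -0.01 -0.05] shift [-173.2 -255.3   50.2] jaw now 72.0 j7 0.6
```

View pics/w12.png

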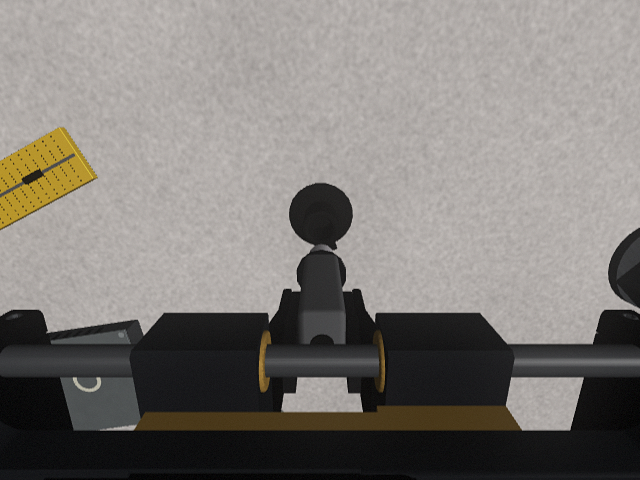

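Gauge is lifted clear of its holder. Moving above the ring.

Emit:
{"method": "step_arm", "body": {"deltas": [[0,0,0,-6,-9,0,15],[0,0,0,-22,-32,0,15],[0,0,0,-45,-66,0,15],[0,0,0,-72,-106,0,15],[0,0,0,-100,-147,0,15],[0,0,0,-126,-186,0,15],[0,0,0,-150,-221,0,15],[0,0,0,-166,-245,0,15]]}}

```text
time: 23.9
position: [0.5349, 0.058, 0.1892]
tool_rot: [-0.498, -3.1, 0.002]
ft_force: [0.2, 0.3, -0.7]
grip_width: 0.225
```

Emit:
{"method": "step_arm", "body": {"deltas": [[0,0,0,-5,-7,0,15],[0,0,0,-7,-10,5,15],[0,0,0,-7,-10,15,15],[0,0,0,-7,-10,28,15],[0,0,0,-7,-10,40,15],[0,0,0,-7,-10,47,15],[0,0,0,-7,-10,50,15],[0,0,0,-7,-10,50,15]]}}

```text
time: 24.9
position: [0.5387, 0.05, 0.1397]
tool_rot: [-0.493, -3.102, 0.001]
ft_force: [0.3, -1.1, -0.9]
grip_width: 0.229
```

Run:
```python
from h import *
import pickle
plan([.539,.0499,.1165],72)
s,m=st()
cw=optics.get_calibration("wrist")
im=optics.get_image("wrist");cv2.imwrite("pics/w13.png",cv2.resize(im[150:400,220:420,::-1],None,fx=3,fy=2.4))
S=optics.get_calibration("scene");im=optics.get_image("scene")
f=s["position"]+m[:,2]*.0707
print("pred foot",f,pr(S,[f]),"ring",pr(S,[[.5395,.0498,.045]]),"top",pr(S,[f-m[:,2]*.126]))
u,v=pr(S,[f])[0].astype(int)
cv2.imwrite("pics/s13.png",cv2.resize(im[v-45:v+30,u-50:u+50,::-1],None,fx=8,fy=8,interpolation=cv2.INTER_CUBIC));print(u-50,v-45)
```

```text
t 24.9 p [0.5387 0.05   0.1397] zax [-8.e-04 -2.e-04 -1.e+00] yax [ 3.099e-01  9.508e-01 -5.000e-04] F [ 0.33 -1.08 -0.9 ] g 19.9
turn [-0.03 -0.04 -0.05] shift [-0.3  0.  23.2] jaw now 71.9 j7 1.18
t 24.9 p [0.5387 0.05   0.1397] zax [-8.e-04 -2.e-04 -1.e+00] yax [ 3.099e-01  9.508e-01 -5.000e-04] F [ 0.33 -1.08 -0.9 ] g 19.9
pred foot [0.53862022 0.04994972 0.06902575] [[365.52468466 255.46459439]] ring [[364.5952871  262.24355679]] top [[370.2293721 218.1220964]]
315 210
```

View pics/w13.png

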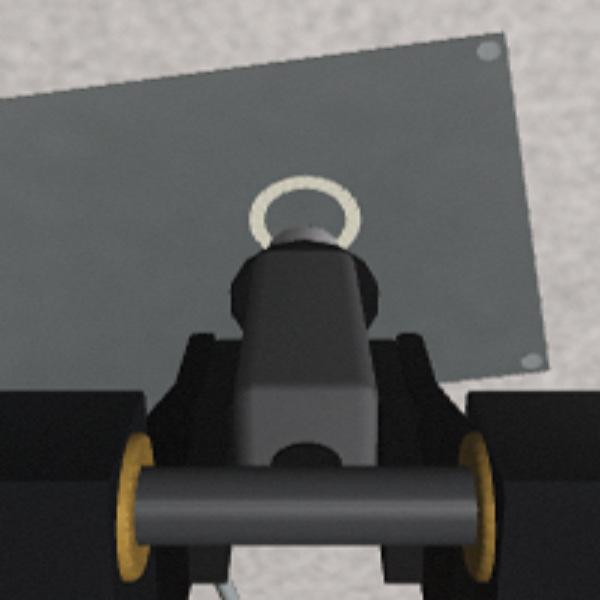

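View pics/s13.png

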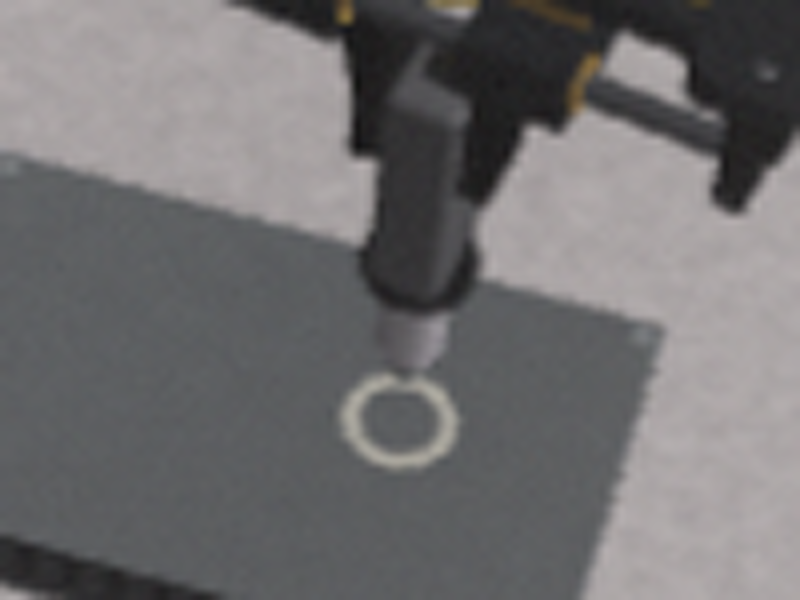

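Foot at scene px (365.5,256.5), as predicted (365.5,255.5); ring centre (364.6,262). Lowering.

Emit:
{"method": "step_arm", "body": {"deltas": [[0,0,0,-0.3,0,5,15],[0,0,0,-0.6,0,12,15],[0,0,0,-0.8,0,18,15],[0,0,0,-0.8,0,21,15],[0,0,0,-0.8,0,22,15],[0,0,0,-0.8,0,22.5,15],[0,0,0,-0.8,0,22.5,15],[0,0,0,-0.8,0,22.5,15]]}}

```text
time: 26.0
position: [0.5394, 0.0498, 0.1174]
tool_rot: [-0.493, -3.102, 0.0]
ft_force: [0.3, -0.3, -1.3]
grip_width: 0.228
```

Run:
```python
from h import *
plan([.539,.0499,.1117],72)
for i in range(4):
    im=optics.get_image("scene"); s,m=st()
cv2.imwrite("pics/s14.png",cv2.resize(im[210:285,315:415,::-1],None,fx=8,fy=8,interpolation=cv2.INTER_CUBIC))
```

```text
t 26.0 p [0.5394 0.0498 0.1174] zax [-6.e-04 -1.e-04 -1.e+00] yax [ 3.098e-01  9.508e-01 -3.000e-04] F [ 0.27 -0.33 -1.33] g 19.8
turn [-0.02 -0.03 -0.05] shift [0.5 0.  5.7] jaw now 72.0 j7 1.19
t 26.05 p [0.5394 0.0497 0.1174] zax [-6.e-04 -1.e-04 -1.e+00] yax [ 3.098e-01  9.508e-01 -3.000e-04] F [-0.46  0.5   0.07] g 19.5
t 26.1 p [0.5394 0.0498 0.1174] zax [-6.e-04 -1.e-04 -1.e+00] yax [ 3.098e-01  9.508e-01 -3.000e-04] F [-0.79 -0.22 -1.18] g 19.7
t 26.15 p [0.5394 0.0498 0.1174] zax [-6.e-04 -1.e-04 -1.e+00] yax [ 3.098e-01  9.508e-01 -3.000e-04] F [ 0.21 -0.26 -1.51] g 19.9
t 26.2 p [0.5394 0.0498 0.1173] zax [-7.e-04 -1.e-04 -1.e+00] yax [ 3.098e-01  9.508e-01 -4.000e-04] F [ 0.79 -0.37 -0.15] g 19.7
```

View pics/s14.png

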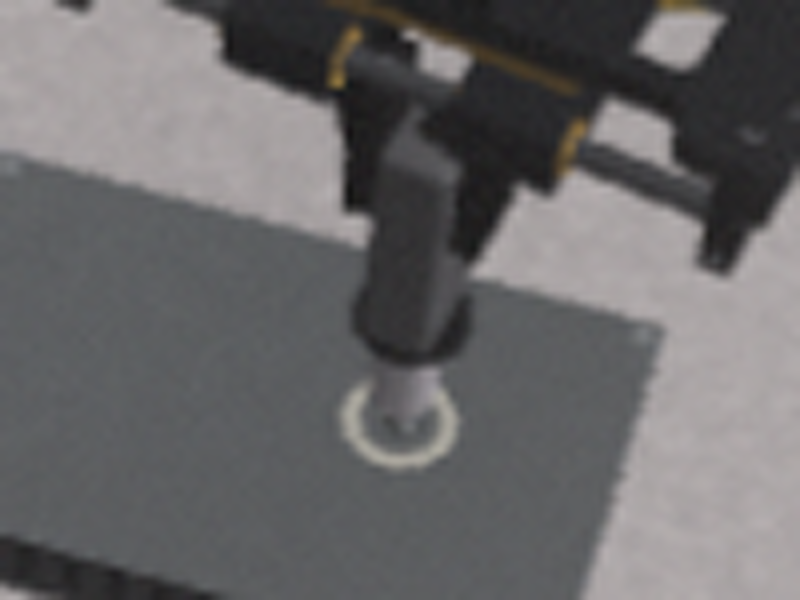

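Emit:
{"method": "step_arm", "body": {"deltas": [[0,0,0,0.2,0,1,15],[0,0,0,0.2,0,2,15],[0,0,0,0.2,0,3,15],[0,0,0,0.2,0,4,15],[0,0,0,0.2,0,5,15],[0,0,0,0.2,0,5.5,15],[0,0,0,0.2,0,5.5,15],[0,0,0,0.2,0,5.5,15]]}}

```text
time: 27.2
position: [0.5392, 0.0498, 0.1118]
tool_rot: [-0.493, -3.102, 0.0]
ft_force: [-1.6, 0.1, 0.4]
grip_width: 0.227
```

Run:
```python
from h import *
plan([.539,.0499,.1117],72)
F=[]
for i in range(10):
    im=optics.get_image("scene"); s=ctrl.get_state();F.append(s["ft_force"])
print(np.mean(F,0),np.std(F,0)/3); st()
cv2.imwrite("pics/s15.png",cv2.resize(im[210:285,315:415,::-1],None,fx=8,fy=8,interpolation=cv2.INTER_CUBIC))
im=optics.get_image("wrist");cv2.imwrite("pics/w15.png",im[:,:,::-1])
```

```text
t 27.2 p [0.5392 0.0498 0.1118] zax [-7.e-04 -2.e-04 -1.e+00] yax [ 3.097e-01  9.508e-01 -4.000e-04] F [-1.56  0.06  0.44] g 19.7
turn [-0.02 -0.04 -0.04] shift [0.2 0.  0.1] jaw now 72.0 j7 1.2
[-0.2232213   0.04882489  0.87035032] [0.19949442 0.10406943 0.10912201]
t 27.7 p [0.5392 0.0498 0.1117] zax [-8.e-04 -2.e-04 -1.e+00] yax [ 3.098e-01  9.508e-01 -5.000e-04] F [-1.12 -0.09  0.91] g 19.8
```

View pics/s15.png

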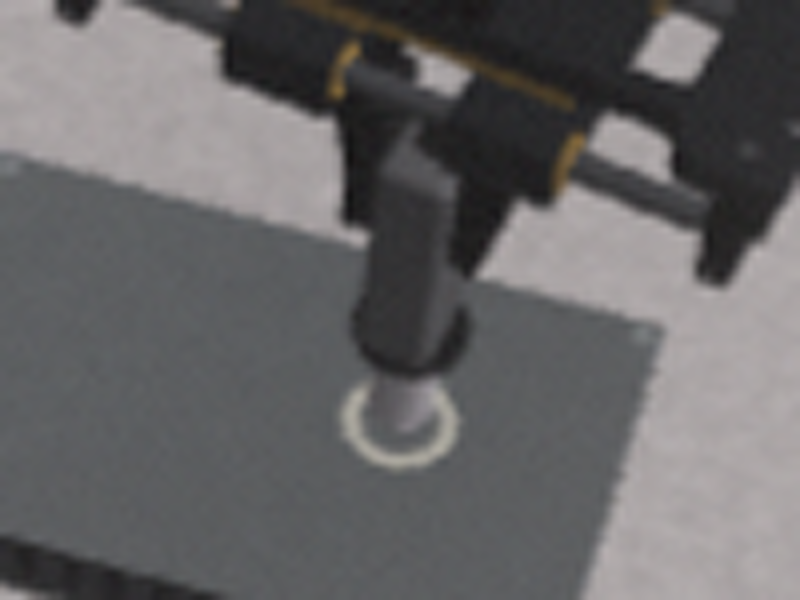

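View pics/w15.png

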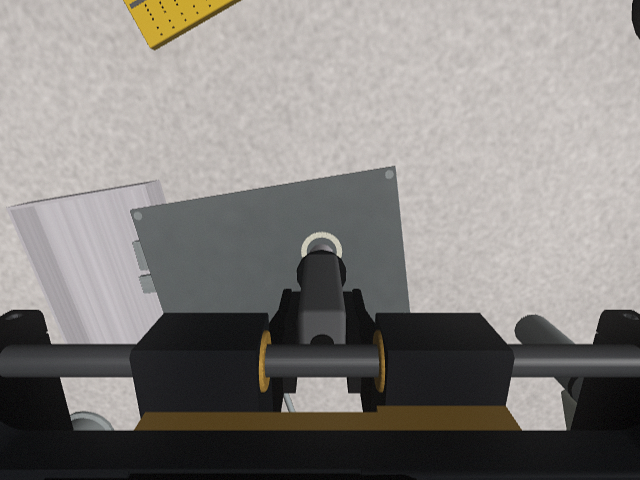

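Run:
```python
from h import *
im=optics.get_image("scene");cv2.imwrite("pics/s16.png",im[:,:,::-1]);st();print(ctrl.close_job())
```

```text
t 27.8 p [0.5392 0.0498 0.1117] zax [-8.e-04 -2.e-04 -1.e+00] yax [ 3.098e-01  9.508e-01 -4.000e-04] F [-0.22  0.52  0.44] g 19.7
the job is handed in; nothing more can be done
None
```

View pics/s16.png

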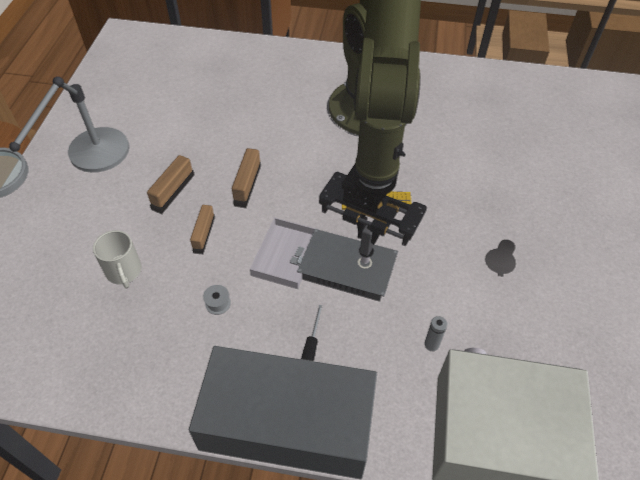

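I did all of the task and handed it in at about 27.8 s. The interface gives no verdict, so the points below are my own last checks.

- **Offcuts:** I swept all three into the tray with the smallest block. They are lying in the tray, one of them leaning on another.
- **Block:** It is released and standing back in its original place, clear of the case and tray.
- **Gauge position:** I lifted the gauge out and am holding it over the ring, tilted less than 0.1° by the tool's reading. Its foot is about 1 mm from the measured ring centre.
- **Gauge pressure:** The mean vertical force rose by about 1.7–1.9 N on contact, which puts the probe about 3.5–4 mm in. Single force readings are noisy by about ±1 N, so I used averages.
- **Other things:** The battery, reel, screwdriver and mug look unmoved in the last picture. No check failed. The top camera's positions ran about 3 mm off the scene and wrist cameras, which agreed with each other, so I used those two.

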